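# Load the cigar mould and lock the press

### The arm

A 6-joint arm with a two-finger parallel gripper is mounted at the origin on the work surface. World frame = base frame: x ahead of the robot, y to its left, z up, the work surface at z = 0. Lengths are in m, angles in degrees, forces in N, time in s.
With the tool pointing down it reaches from about 0.25 to 0.8 m from the base axis. Payload 8.5 kg.
Tool frame: the origin (TCP) lies at the very end of the fingers, on their centre line; the grasp point (between the pads) lies ctrl.grasp_offset behind it (ctrl.grasp_offset is the distance from the TCP to the grasp point, in m); z points along the fingers, y is the direction in which the jaws open and shut (so a half turn about z gives the same grasp; the last joint's range is limited). The gripper opens to 85 mm and grips with 20 to 120 N. Pads are 22 mm wide; open, the fingers measure 114 mm over their backs; the gripper's body (76 mm by 85 mm) begins 54 mm behind the grasp point. The pads swing forward as they close: fully open they stand 13 mm farther back than shut.
Start: joints at [-71.792, 13.648, -0.773, 75.585, 0, 90], TCP at [0.164, -0.499, 0.231] pointing down, gripper open.
Joint ranges: [-152.45, 152.45], [-59.26, 108.67], [-65.41, 83.53], [-104.44, 129.93], [-82.83, 76.93], [-180, 180]. Speed limits (degrees/s): [127.2, 127.2, 159.86, 180, 180, 180].

### API

Orientations are given as a 3x3 rotation matrix whose columns are the frame's x, y, z axes.
In Python, from plant import state, optics, ctrl gives the robot as it stands. The module is installed in compiled form; this text tells all that it offers.
- The arm moves only by the shell command python3 -m creep 'ROWS' [FORCE]. ROWS is JSON, a list of rows, each a list of 5 numbers: the shift along the world's x, y, z in m, then the turn about the world's z in degrees, then the gripper command: -1 is shut, 1 is fully open, values between are in proportion. In form: [[x, y, z, yaw, hand], ...]. A call has 1 to 20 rows; each row shifts and turns the commanded pose from where the row before left it; what a row does not reach is not made up. A row lasts 1/12 s, in which the tool goes at most 41.7 mm and 7.16 degrees, less where a joint would pass 70% of its speed; a pose out of reach is approached as far as the arm can. A call is refused whole if a number of a shift passes 0.0417 or a number of a turn 7.16, either way. A call with a gripper value outside its range is refused whole. The fingers move at their own pace and stop on an object; FORCE is the grip in N (left out, the last holds). Time passes only in rows, so rows that do not move let the fingers close. It gives the time, the measured TCP pose, the force and the opening at its end, in the units of the state.
- state(): the state, without advancing time (a new reading comes with each control period).
- optics.get_image(name): name is "side" or "top" or "wrist"; returns the picture (400x640x3 uint8, red, green, blue); there is no depth.
- optics.calibration(name): a dict with "mtx" (3x3 intrinsics, pixels), "R" (3x3) and "t" (3): a world point X has camera coordinates R X + t; the wrist camera has in their place "tool_from_camera" (4x4, takes a point from camera to tool coordinates, whose origin is the TCP and whose axes are the flange's). Camera axes: x right, y down, z forward; pixel columns grow to the right and rows downward; lengths in m; the calibration is good to about 2 mm. A picture is of the moment at which its call begins: read the wrist's pose just before it. calibration takes no time and is no camera call.
- ctrl.job_done(): hands the job in, once; it reports no verdict.
The state is a dict: "t": time; "joint_positions": joint angles; "joint_vel": joint speeds; "tau": joint torques, N m; "ee_pos": TCP position; "orientation": TCP orientation; "wrist_force": force on the tool from outside, world axes, zero at the start; "ft_torque": the same for the moment, N m; "opening": opening from 0.0 (shut) to 1.0 (fully open).
Only numpy, scipy, OpenCV 4.12 (cv2) and the standard library are available. Lean on these libraries where they do the work, as an engineer would, in place of code of your own. Each camera call takes 0.05 s, during which the arm holds its last target. There are 200 camera calls.

### The job

Slide the wooden cigar mould into the bay of the green press until it meets the stop hidden inside, without ramming it. Then slide the orange C-shaped collar, gap first, under the spindle's black head onto the spindle until it is fully home, lying flat on the press's top plate. Leave the other things on the bench and on the press where they are.

Things in the scene. Friction and masses are not known exactly. Their poses are not given: they have to be found in the camera images.
- press: Fixed green bench press, a bridge; place and heading vary. Origin on the bench under its middle; x away from the robot, y left. Top plate 210 (x) x 200 (y) mm, from 58 to 76 mm above the bench. Under it the bay runs along y, straight on the bench: 116 mm wide, 58 high, open only at y -100 mm. Two flared steel lips, 40 mm high, lead in from y -131 mm, there about 138 mm apart.
- spindle (a point): Spindle axis at the upper face of the top plate (press frame x +45, y 0, z 76 mm; same axes). Fixed steel rod, 22 mm diameter, with a black round head 42 mm in diameter from 20 to 48 mm above the plate: the 14 mm collar fits below it, but only from the side.
- stop: Fixed steel stop bar hidden in the bay. Origin on the bench at the middle of its face that looks to the mouth (-y); same axes as the press. It lies 75 to 100 mm inside the mouth, different each time.
- mould: Loose pale wooden cigar mould with two brass straps, 110 (x) x 150 (y) x 50 (z) mm, about 0.4 kg, on the bench before the bay's mouth. Origin at the centre of its underside; its +y end faces the bay. Too wide to grasp: push it. Slides on the bench with 2 to 6 N. Home, 50 to 75 mm of it still stands out of the bay.
- mould_nose (a point): Centre of the mould's +y end face, 25 mm above its underside.
- collar: Loose flat orange plastic C, 14 mm thick, 0.2 kg, on the press's top plate nearer the robot than the spindle. Origin on its underside, where the spindle's axis is when fully home; gap opens to +x. Outline x -45 to +45, y -48 to +48 mm, back edge and sides straight. Solid back x -45 to -11 mm; bore 34 mm wide, gap 28 mm, flared to about 44 mm at the tips. Slides with 1 to 3 N.
- tin: Bystander, loose: small round aluminium tin with a red lid, 34 mm across, 30 mm tall, standing on the press's top plate at its far right corner (press frame x +80, y -77 mm or so). Origin at its underside.
- mug: Bystander, loose: white mug, 76 mm across, 90 mm tall, on the left. Origin at its underside.
- tube_bundle: Bystander, loose: bundle of five aluminium cigar tubes, 150 mm long, 66 mm wide, 41 mm tall, left of the press. Origin at its underside.
- gauge_plate: Bystander, loose: dark wooden gauge plate with three holes, 140 x 80 x 12 mm, on the right. Origin at its underside.
- mallet: Bystander, loose: hammer with a wooden handle, 220 mm long, lying on the right. Origin at its underside.
There are look-alikes about, which are no part of the job. Leave any grey or purple look-alike of the collar alone. Leave any blue look-alike of the mould alone.

How it is judged (in metres and radians):
On the way, in this order (a step that is already met when the one before it is completed fails the run):
1. the mould is in the bay against the hidden stop (y of mould_nose in the frame of stop above -0.005 m and x of mould_nose in the frame of press between -0.015 and 0.015 m and angle between the y axis of mould and the y axis of press, either way round below 0.1 rad and angle between mould's own z axis and vertical below 0.08 rad), for 0.2 s.
2. the collar is home on the spindle (horizontal distance between collar and spindle below 0.009 m and z of collar in the frame of spindle between -0.005 and 0.005 m and angle between collar's own z axis and vertical below 0.1 rad), for 0.2 s.
At the end, for the whole second after the job is handed in: The mould lies in the bay, its +y end within 5 mm of the stop, within 15 mm of the bay's middle, square to it within 0.1 rad and flat; the collar lies flat on the top plate around the spindle, its origin within 9 mm of the spindle's axis (height within 5 mm, tilt under 0.1 rad); both at rest (all of step 1 and all of step 2 and linear speed of each of mould, collar below 0.01 m/s); the robot touches nothing.
It fails at once if the mould is rammed against the stop (over 60 N) (contact force between mould and stop above 60 N).
It fails at once if a bystander is moved more than 30 mm (distance of any of tin, mug, tube_bundle, gauge_plate, mallet from where it was at the start of the episode above 0.03 m).
It also fails if it takes over 64 s, if anything falls off the work surface, if the arm or the gripper's body presses on something with over 40 N, if the wrist force passes 120 N, or if a joint passes its speed limit or range.

## Working session

There is one attempt and no reset: what is moved stays moved. The work goes in short steps, Python scripts to look and compute and a shell command to move; the robot and the scene stay as the last step left them, time stands still between calls to the robot, and variables do not carry over. Pictures are saved under pics/ and viewed, on a budget of 10 in all, crops included, one or two more only if the job needs it, and the job is handed in when it is done.

```bash
mkdir -p pics; python3 - <<'E'
from plant import state, optics, ctrl
import cv2,numpy as np
for n in("top","side"):
    im=optics.get_image(n); cv2.imwrite(f"pics/{n}0.png",im[:,:,::-1])
    c=optics.calibration(n); print(n,{k:np.round(v,3).tolist() for k,v in c.items()})
s=state();print(s,ctrl.grasp_offset)
print(optics.calibration("wrist"))
E
```

```text
top {'mtx': [[513.379, 0.0, 324.856], [0.0, 513.379, 194.074], [0.0, 0.0, 1.0]], 'R': [[-0.014, -1.0, 0.019], [-0.995, 0.012, -0.1], [0.1, -0.02, -0.995]], 't': [-0.056, 0.517, 1.382]}
side {'mtx': [[408.792, 0.0, 317.608], [0.0, 408.792, 201.915], [0.0, 0.0, 1.0]], 'R': [[-0.899, -0.437, 0.012], [-0.31, 0.617, -0.724], [0.309, -0.655, -0.69]], 't': [0.449, 0.259, 0.865]}
{'t': 0.1, 'joint_positions': array([-7.17917351e+01,  1.36784413e+01, -8.11344099e-01,  7.55837386e+01,
       -1.43436015e-03,  9.00002507e+01]), 'joint_vel': array([ 0.00692499, -0.01842755,  0.12377857,  0.01092267, -0.09556764,
       -0.02729818]), 'tau': array([-1.79339659e-03, -5.39719784e+01,  3.46999919e+01,  1.34338238e-02,
       -1.23627383e-04, -2.35057414e-07]), 'ee_pos': array([ 0.1639273 , -0.49836999,  0.23073869]), 'orientation': array([[ 9.49928344e-01,  3.12467535e-01, -4.24755821e-04],
       [ 3.12467823e-01, -9.49927572e-01,  1.21115739e-03],
       [-2.50399012e-05, -1.28323526e-03, -9.99999176e-01]]), 'wrist_force': array([-0.17462837, -0.20386086,  0.53850289]), 'ft_torque': array([0.0147166 , 0.04781445, 0.02792344]), 'opening': 1.0040753505108824} 0.0187
{'mtx': array([[331.3492016 ,   0.        , 323.26222598],
       [  0.        , 331.3492016 , 193.10458089],
       [  0.        ,   0.        ,   1.        ]]), 'tool_from_camera': array([[ 1.35611461e-04, -9.59112655e-01, -2.83024551e-01,
         7.39470053e-02],
       [ 9.99999974e-01,  7.87996305e-05,  2.12114937e-04,
         3.71664765e-04],
       [-1.81139890e-04, -2.83024573e-01,  9.59112641e-01,
        -1.41726000e-01],
       [ 0.00000000e+00,  0.00000000e+00,  0.00000000e+00,
         1.00000000e+00]])}
```

View pics/top0.png

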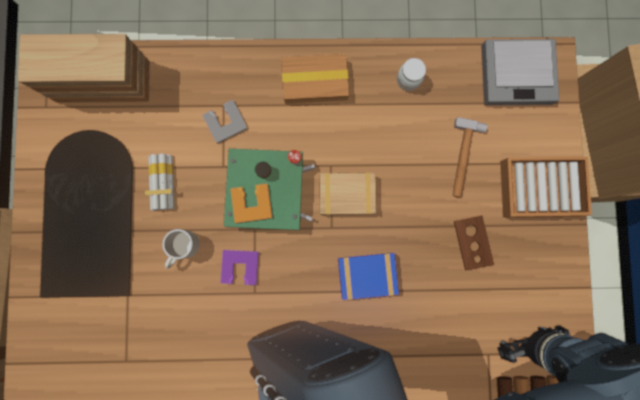

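View pics/side0.png

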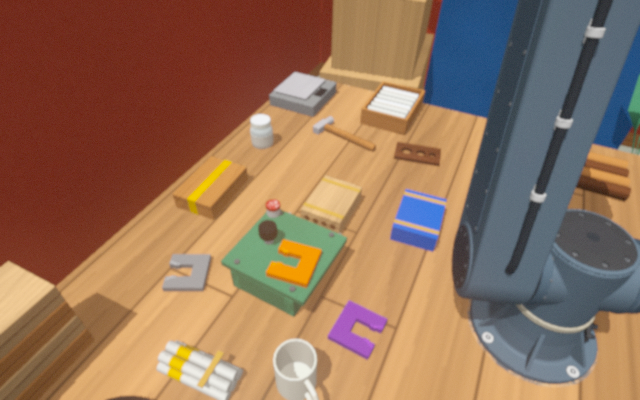

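Top view: press around (263,190), mould around (348,194), orange collar at (250,203), head at (263,170), tin at (295,157). The purple, grey and blue things are look-alikes. Next I measure these from the pixels.

```bash
cat > h.py <<'E'
import cv2,numpy as np
from plant import state,optics,ctrl
def cam(n):
    c=optics.calibration(n);K=np.array(c["mtx"])
    if n!="wrist": R=np.array(c["R"]);return K,R.T,-R.T@np.array(c["t"])
    s=state();T=np.array(c["tool_from_camera"]);O=s["orientation"]
    return K,O@T[:3,:3],O@T[:3,3]+s["ee_pos"]
def look(n): # camera first, then picture
    c=cam(n);return c,optics.get_image(n)
def ray(c,px,z):
    K,R,C=c;px=np.atleast_2d(px).astype(float)
    d=(R@np.linalg.inv(K)@np.c_[px,np.ones(len(px))].T).T
    return (C+d*((z-C[2])/d[:,2])[:,None])[:,:2]
def proj(c,X):
    K,R,C=c;p=K@R.T@(np.asarray(X,float)-C);return p[:2]/p[2]
def mask(im,lo,hi,roi=None):
    m=cv2.inRange(cv2.cvtColor(im,cv2.COLOR_RGB2HSV),lo,hi)
    if roi: z=np.zeros_like(m);a,b,c,d=roi;z[b:d,a:c]=m[b:d,a:c];m=z
    return m
def big(m):
    cs,_=cv2.findContours(m,cv2.RETR_EXTERNAL,cv2.CHAIN_APPROX_NONE)
    return max(cs,key=cv2.contourArea)[:,0]
def rect(c,cnt,z):
    p=ray(c,cnt,z);r=cv2.minAreaRect((p*1000).astype(np.float32));a=(r[2]+45)%90-45
    return np.round(r[0],1),np.round(r[1],1),round(a,2)
E
python3 - <<'E'
from h import *
c,im=look("top");print("C",c[2])
print("press",rect(c,big(mask(im,(50,60,40),(90,255,255),(200,130,320,250))),.076))
print("collar",rect(c,big(mask(im,(8,200,180),(22,255,255),(220,175,285,230))),.090))
hsv=cv2.cvtColor(im,cv2.COLOR_RGB2HSV)
for p in[(348,185),(348,205),(327,195),(370,195),(348,225),(348,165),(400,195),(312,195)]:print(p,hsv[p[1],p[0]])
h=big(mask(im,(0,0,0),(179,255,60),(245,155,280,185)));print("head",rect(c,h,.124), cv2.boundingRect(h))
E
```

```text
C [ 0.37580477 -0.03459813  1.42768728]
press (array([527.7, 100.3]), array([196.1, 206.2]), -3.39)Traceback (most recent call last):
  File "<stdin>", line 4, in <module>
  File "h.py", line 22, in big
    return max(cs,key=cv2.contourArea)[:,0]
           ~~~^^^^^^^^^^^^^^^^^^^^^^^^
ValueError: max() iterable argument is empty
```

```bash
python3 - <<'E'
from h import *
c,im=look("top")
hsv=cv2.cvtColor(im,cv2.COLOR_RGB2HSV)
for p in[(250,212),(240,200),(348,185),(348,205),(327,195),(370,195),(348,225),(348,165),(400,195),(312,195),(263,170)]:print(p,hsv[p[1],p[0]])
print("collar",rect(c,big(mask(im,(5,190,120),(22,255,255),(220,175,285,230))),.090))
h=big(mask(im,(0,0,0),(179,255,70),(245,155,280,185)));print("head",rect(c,h,.124), cv2.boundingRect(h))
E
```

```text
(250, 212) [ 16 172 191]
(240, 200) [ 16 171 191]
(348, 185) [ 17  92 193]
(348, 205) [ 16  95 186]
(327, 195) [ 20 133 193]
(370, 195) [ 18 115 193]
(348, 225) [ 14 119 158]
(348, 165) [ 14 125 139]
(400, 195) [ 14 120 166]
(312, 195) [ 15 123 118]
(263, 170) [17 59 69]Traceback (most recent call last):
  File "<stdin>", line 5, in <module>
  File "h.py", line 22, in big
    return max(cs,key=cv2.contourArea)[:,0]
           ~~~^^^^^^^^^^^^^^^^^^^^^^^^
ValueError: max() iterable argument is empty
```

```bash
python3 - <<'E'
from h import *
c,im=look("top")
print("collar",rect(c,big(mask(im,(8,145,120),(22,255,255),(220,175,285,228))),.090))
h=big(mask(im,(0,0,0),(179,140,80),(245,155,280,182)));print("head",rect(c,h,.124), cv2.boundingRect(h))
m=mask(im,(13,60,176),(24,160,255),(316,160,390,225));m=cv2.morphologyEx(m,cv2.MORPH_OPEN,np.ones((3,3)))
print("mould",rect(c,big(m),.05),cv2.boundingRect(big(m)))
v=im.copy()
for n,k in((m,0),(mask(im,(8,145,120),(22,255,255),(220,175,285,228)),1)):
    cv2.drawContours(v,[big(n)],-1,(255,0,255) if k==0 else (0,0,255),1)
cv2.drawContours(v,[h],-1,(255,255,0),1)
cv2.imwrite("pics/ov.png",cv2.resize(v[130:250,200:400],None,fx=4,fy=4,interpolation=cv2.INTER_NEAREST)[:,:,::-1])
E
```

```text
collar (array([489.4, 131.3]), array([88.8, 95.6]), 7.24)
head (array([570.8,  96.6]), array([40.3, 36.2]), 44.31) (256, 162, 16, 17)
mould (array([ 519.5, -122.5]), array([146.5, 108.7]), -0.75) (320, 172, 55, 41)
```

View pics/ov.png

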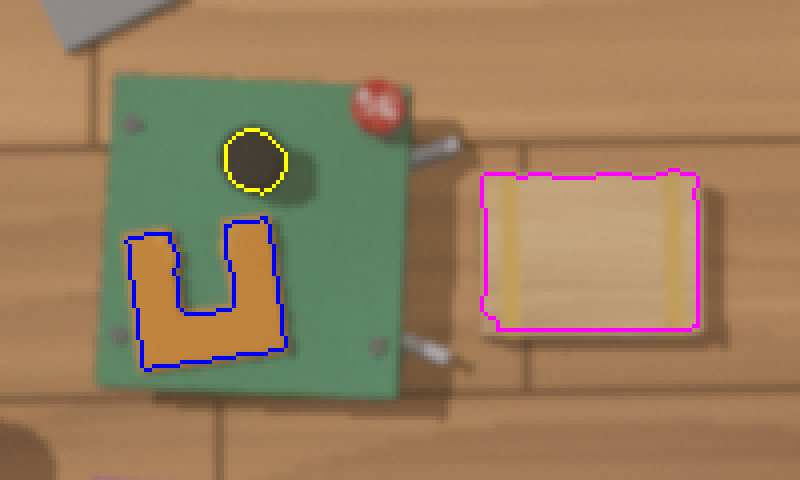

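Measured, in metres: press centre (0.528, 0.100) with yaw -3.4°; mould (0.519, -0.122) with yaw about -1°. The collar outline centre is (0.489, 0.131) with yaw +7°, and the head is at (0.571, 0.097). The overlay contours fit. I'll push with half-open fingers straddling the mould's middle, to keep it square.

```bash
python3 -m creep '[[0.029,0.022,-0.009,5.7,0],[0.029,0.022,-0.009,5.7,0],[0.029,0.022,-0.009,5.7,0],[0.029,0.022,-0.009,5.7,0],[0.029,0.022,-0.009,5.7,0],[0.029,0.022,-0.009,5.7,0],[0.029,0.022,-0.009,5.7,0],[0.029,0.022,-0.009,5.7,0],[0.029,0.022,-0.009,5.7,0],[0.029,0.022,-0.009,5.7,0],[0.029,0.022,-0.009,5.7,0],[0.029,0.022,-0.009,5.7,0],[0,0,0,0,0],[0,0,0,0,0],[0,0,0,0,0]]'; python3 - <<'E'
from h import *
c,im=look("wrist");s=state();print(s["ee_pos"],s["orientation"][:,1],s["wrist_force"],s["opening"])
cv2.imwrite("pics/w1.png",im[:,:,::-1])
E
```

```text
t: 1.5
ee_pos: [0.5117, -0.2345, 0.123]
orientation: [[0.059, 0.998, -0.001], [0.998, -0.059, 0.0], [0.0, -0.001, -1.0]]
wrist_force: [-0.3, -0.3, 0.3]
opening: 0.503
[ 0.51139632 -0.2350321   0.12334248] [ 9.98170743e-01 -6.04548351e-02 -6.17549685e-04] [ 0.40613472 -1.06543312 -0.73030411] 0.5014582217844205
```

View pics/w1.png

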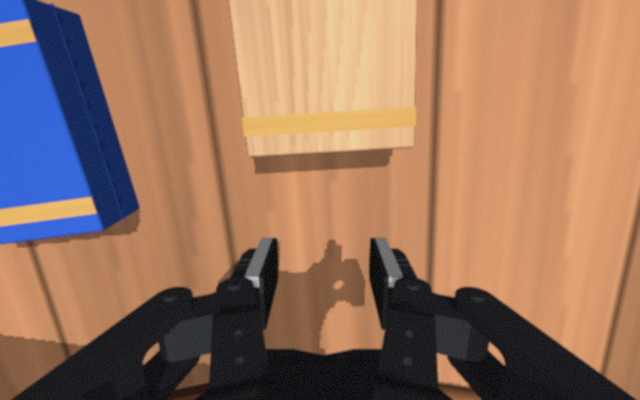

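Mould's rear edge runs from (249,156) to (413,147), with the fingers behind it and clear of it. The blue look-alike is well to the left.

```bash
python3 - <<'E'
from h import *
c=cam("wrist");p=ray(c,[(249,155),(413,147),(231,0),(416,0)],.05);print(p)
d=p[1]-p[0];print(p[:2].mean(0),np.degrees(np.arctan2(d[1],d[0])),np.hypot(*d))
E
```

```text
[[ 0.46691161 -0.19742439]
 [ 0.57397587 -0.19863447]
 [ 0.46770425 -0.1070517 ]
 [ 0.57431938 -0.11350289]]
[ 0.52044374 -0.19802943] -0.6475528309769326 0.10707110469742018
```

```bash
python3 -m creep '[[0.001,0,-0.026,0,0],[0.001,0,-0.026,0,0],[0.001,0,-0.026,0,0],[0.001,0,-0.025,0,0],[0,0,0,0,0],[0,0.006,0,0,0],[0,0.006,0,0,0],[0,0.006,0,0,0],[0,0.004,0,0,0],[0,0.004,0,0,0],[0,0.004,0,0,0],[0,0.004,0,0,0],[0,0.004,0,0,0],[0,0,0,0,0]]'; python3 -m creep '[[-0.0003,0.005,0,0,0],[-0.0003,0.005,0,0,0],[-0.0003,0.005,0,0,0],[-0.0003,0.005,0,0,0],[-0.0003,0.005,0,0,0],[-0.0003,0.005,0,0,0],[-0.0003,0.005,0,0,0],[-0.0003,0.005,0,0,0]]'
```

```text
t: 2.72
ee_pos: [0.5168, -0.1969, 0.0215]
orientation: [[0.059, 0.998, 0.002], [0.998, -0.059, -0.002], [-0.002, 0.002, -1.0]]
wrist_force: [-1.0, -2.8, 2.1]
opening: 0.499
t: 3.38
ee_pos: [0.5148, -0.1574, 0.0214]
orientation: [[0.06, 0.998, 0.002], [0.998, -0.06, -0.002], [-0.002, 0.003, -1.0]]
wrist_force: [0.7, -6.2, 4.9]
opening: 0.502
```

```bash
python3 - <<'E'
from h import *
c,im=look("wrist");cv2.imwrite("pics/w2.png",im[:,:,::-1])
E
```

```text
(no output)
```

View pics/w2.png

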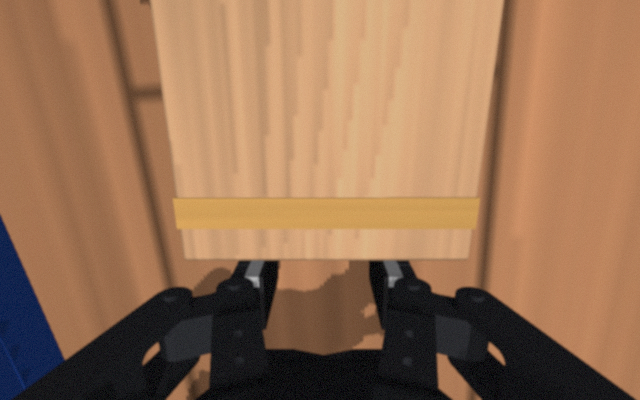

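The mould is square against both fingers: its rear edge runs from (185,259) to (470,259), with the fingers at 255 and 392. It is about 3 mm off the bay axis in +x, so pushing straight along +y corrects that.

```bash
python3 -m creep '[[0,0.004,0,0,0],[0,0.004,0,0,0],[0,0.004,0,0,0],[0,0.004,0,0,0],[0,0.004,0,0,0],[0,0.004,0,0,0]]'; python3 -m creep '[[0,0.004,0,0,0],[0,0.004,0,0,0],[0,0.004,0,0,0],[0,0.004,0,0,0],[0,0.004,0,0,0],[0,0.004,0,0,0]]'
```

```text
t: 3.93
ee_pos: [0.5146, -0.1335, 0.0212]
orientation: [[0.06, 0.998, 0.002], [0.998, -0.06, -0.002], [-0.002, 0.002, -1.0]]
wrist_force: [-0.3, -6.0, 6.4]
opening: 0.498
t: 4.43
ee_pos: [0.5147, -0.1095, 0.0212]
orientation: [[0.06, 0.998, 0.002], [0.998, -0.06, -0.002], [-0.002, 0.002, -1.0]]
wrist_force: [1.4, -6.7, 4.1]
opening: 0.501
```

```bash
python3 -m creep '[[0,0.002,0,0,0],[0,0.002,0,0,0],[0,0.002,0,0,0],[0,0.002,0,0,0],[0,0.002,0,0,0],[0,0.002,0,0,0],[0,0.002,0,0,0],[0,0.002,0,0,0]]'; python3 -m creep '[[0,0.001,0,0,0],[0,0.001,0,0,0],[0,0.001,0,0,0],[0,0.001,0,0,0]]';  python3 -m creep '[[0,0.001,0,0,0],[0,0.001,0,0,0],[0,0.001,0,0,0],[0,0.001,0,0,0]]' | grep -E "ee_pos|force"
```

```text
t: 5.1
ee_pos: [0.5153, -0.0937, 0.0212]
orientation: [[0.06, 0.998, 0.003], [0.998, -0.06, -0.002], [-0.002, 0.003, -1.0]]
wrist_force: [3.2, -6.6, 2.3]
opening: 0.498
t: 5.43
ee_pos: [0.5154, -0.0897, 0.0212]
orientation: [[0.06, 0.998, 0.003], [0.998, -0.06, -0.002], [-0.002, 0.003, -1.0]]
wrist_force: [3.4, -6.9, 2.6]
opening: 0.501
ee_pos: [0.5155, -0.0857, 0.0212]
wrist_force: [4.1, -7.5, 2.3]
```

```bash
for i in 1 ; do :; done; python3 -m creep '[[0.0001,0.001,0,0,0],[0.0001,0.001,0,0,0],[0.0001,0.001,0,0,0]]' | grep -E "ee_pos|force"; python3 -m creep '[[0.0001,0.001,0,0,0],[0.0001,0.001,0,0,0]]' | grep -E "ee_pos|force"; python3 -m creep '[[0.0001,0.001,0,0,0],[0.0001,0.001,0,0,0]]' | grep -E "ee_pos|force"
```

```text
ee_pos: [0.5158, -0.0828, 0.0211]
wrist_force: [3.3, -7.1, 1.1]
ee_pos: [0.516, -0.0807, 0.0212]
wrist_force: [3.8, -7.2, 1.4]
ee_pos: [0.5163, -0.0788, 0.0212]
wrist_force: [4.3, -7.1, 1.7]
```

```bash
python3 -m creep '[[0.0001,0.001,0,0,0],[0.0001,0.001,0,0,0]]' | grep -E "ee_pos|force"; python3 -m creep '[[0.0001,0.001,0,0,0],[0.0001,0.001,0,0,0]]' | grep -E "ee_pos|force"
```

```text
ee_pos: [0.5165, -0.0767, 0.0212]
wrist_force: [4.5, -7.2, 0.9]
ee_pos: [0.5167, -0.0747, 0.0211]
wrist_force: [3.8, -7.9, 1.9]
```

```bash
python3 -m creep '[[0.0001,0.001,0,0,0],[0.0001,0.001,0,0,0]]' | grep -E "ee_pos|force"; python3 -m creep '[[0.0001,0.001,0,0,0],[0.0001,0.001,0,0,0]]' | grep -E "ee_pos|force"
```

```text
ee_pos: [0.5168, -0.0727, 0.0212]
wrist_force: [3.9, -7.2, 1.4]
ee_pos: [0.517, -0.0708, 0.0212]
wrist_force: [3.0, -13.0, 1.8]
```

```bash
python3 -m creep '[[0.0001,0.001,0,0,0],[0.0001,0.001,0,0,0]]' | grep -E "ee_pos|force"
```

```text
ee_pos: [0.5172, -0.0707, 0.0212]
wrist_force: [2.2, -23.7, 1.3]
```

```bash
python3 -m creep '[[0.0001,0.001,0,0,0],[0,0,0,0,0]]' | grep -E "ee_pos|force"
```

```text
ee_pos: [0.5172, -0.0707, 0.0212]
wrist_force: [2.7, -23.8, 1.7]
```

Contact: the advance stopped at y = -0.0707 while the force rose from 7 to 24 N, which puts the nose about 90 mm inside the mouth. I'll hold briefly, back off, rise and go over the collar's left side, passing above the press for a wrist picture.

```bash
python3 -m creep '[[0,0,0,0,0],[0,0,0,0,0],[0,-0.002,0,0,0],[0,-0.005,0,0,0],[0,-0.01,0,0,0],[0,-0.01,0,0,0],[0,0,0.03,0,0],[0,0,0.04,0,0],[0,0,0.04,0,0],[0,0,0.04,0,0],[0,0,0.04,0,0],[0,0.02,0.035,0,0],[0,0.03,0.02,0,0],[0,0.03,0.02,0,0],[0,0,0,0,0],[0,0,0,0,0],[0,0,0,0,0]]'; python3 - <<'E'
from h import *
c,im=look("wrist");np.save("c3.npy",np.array(c,dtype=object),allow_pickle=True);cv2.imwrite("pics/w3.png",im[:,:,::-1])
E
```

```text
t: 8.77
ee_pos: [0.5151, -0.0141, 0.2846]
orientation: [[0.059, 0.998, -0.001], [0.998, -0.059, -0.0], [-0.0, -0.001, -1.0]]
wrist_force: [-0.3, -0.2, -0.6]
opening: 0.498Traceback (most recent call last):
  File "<stdin>", line 2, in <module>
ValueError: could not broadcast input array from shape (3,3) into shape (3,)
```

```bash
python3 - <<'E'
from h import *
c,im=look("wrist");cv2.imwrite("pics/w3.png",im[:,:,::-1])
g=mask(im,(50,60,40),(90,255,255));print("press",rect(c,big(g),.076),cv2.boundingRect(big(g)))
o=big(mask(im,(8,145,120),(22,255,255)));print("collar",rect(c,o,.090),cv2.boundingRect(o))
E
```

```text
press (array([531.2,  72.7]), array([140.5, 206.3]), -3.39) (224, 0, 219, 150)
collar (array([804. , -28.4]), array([ 93.1, 164.6]), 2.9) (552, 80, 88, 159)
```

View pics/w3.png

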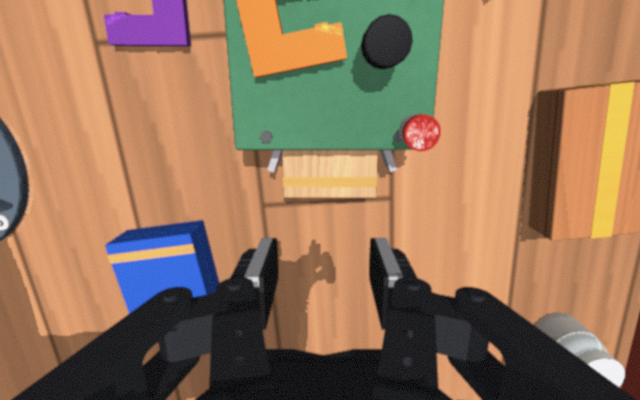

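The mould stands square between the lips, its rear edge at row 198 and columns 284–377. The collar and head (387,42) are only partly in view, so I step forward and measure them by mask.

```bash
python3 -m creep '[[0,0.035,0,0,0],[0,0.035,0,0,0],[0,0,0,0,0],[0,0,0,0,0],[0,0,0,0,0]]'|grep ee_pos; python3 - <<'E'
from h import *
c,im=look("wrist");cv2.imwrite("pics/w4.png",im[:,:,::-1])
g=mask(im,(50,60,40),(90,255,255));print("press",rect(c,big(g),.076),cv2.boundingRect(big(g)))
o=big(mask(im,(8,145,120),(22,255,255),(150,0,420,235)));print("collar",rect(c,o,.090),cv2.boundingRect(o))
X=np.array([.5715,.097,.124]);u,v=map(int,proj(c,X));print("pred head",u,v)
d=big(mask(im,(0,0,0),(179,255,60),(u-50,max(v-50,0),u+50,v+50)));(x,y),r=cv2.minEnclosingCircle(d);print("head",ray(c,[(x,y)],.124),x,y,r,r/c[0][0,0]*(c[2][2]-.124))
E
```

```text
ee_pos: [0.5152, 0.0555, 0.2845]
press (array([533.1, 101.3]), array([197.1, 206. ]), -3.19) (230, 15, 216, 197)
collar (array([494.1, 131.9]), array([89.6, 95.9]), 7.27) (239, 30, 110, 119)
pred head 381 127
head [[0.57574488 0.09991846]] 385.8321533203125 123.6497802734375 23.450740814208984 0.02138917215042445
```

```bash
python3 -m creep '[[-0.005,0.039,0,0,0],[-0.005,0.039,0,0,0],[-0.005,0.039,0,0,0],[-0.005,0.038,0,0,0],[0,0,-0.04,0,0],[0,0,-0.04,0,0],[0,0,-0.04,0,0],[0,0,-0.04,0,0],[0,0,-0.03,0,0],[0,0,-0.01,0,0],[0,0,-0.007,0,0],[0,0,0,0,0],[0,0,0,0,0]]'; python3 -m creep '[[0,-0.004,0,0,0],[0,-0.004,0,0,0],[0,-0.004,0,0,0],[0,-0.004,0,0,0],[0,0,0,0,0]]' | grep -E "ee_|force"; python3 - <<'E'
from h import *
c,im=look("wrist");cv2.imwrite("pics/w5.png",im[:,:,::-1])
E
```

```text
t: 10.42
ee_pos: [0.4966, 0.2113, 0.0797]
orientation: [[0.06, 0.998, 0.002], [0.998, -0.06, 0.001], [0.001, 0.002, -1.0]]
wrist_force: [-0.2, -0.4, 1.2]
opening: 0.501
ee_pos: [0.4958, 0.1948, 0.0789]
wrist_force: [1.1, -0.2, 0.5]
```

View pics/w5.png

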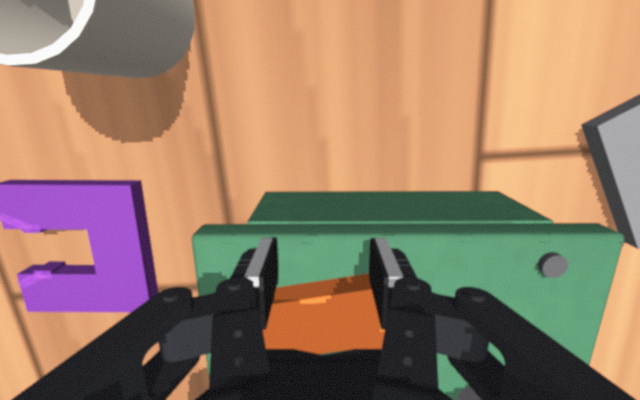

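The fingers stand left of the collar. Its side face shows between them at (325,295), tilted, with the front end closest to the right finger. I push it in -y.

```bash
python3 -m creep '[[0,-0.003,0,0,0],[0,-0.003,0,0,0],[0,-0.003,0,0,0],[0,-0.003,0,0,0],[0,-0.003,0,0,0],[0,0,0,0,0]]' | grep -E "ee_|force"; python3 -m creep '[[0,-0.003,0,0,0],[0,-0.003,0,0,0],[0,-0.003,0,0,0],[0,-0.003,0,0,0],[0,-0.003,0,0,0],[0,-0.002,0,0,0],[0,0,0,0,0]]' | grep -E "ee_|force"; python3 - <<'E'
from h import *
c,im=look("top");cv2.imwrite("pics/t6.png",cv2.resize(im[110:270,160:400],None,fx=3,fy=3)[:,:,::-1])
c,im=look("wrist");cv2.imwrite("pics/w6.png",im[:,:,::-1])
o=big(mask(im,(5,145,60),(22,255,255),(265,200,385,345)));print(cv2.boundingRect(o),ray(c,[(285,o[o[:,0]==285][:,1].min()),(365,o[o[:,0]==365][:,1].min())],.076))
E
```

```text
ee_pos: [0.4954, 0.1797, 0.0783]
wrist_force: [-0.0, 2.0, 0.4]
ee_pos: [0.4952, 0.1627, 0.0782]
wrist_force: [0.2, 0.5, 0.6]
(265, 273, 120, 72) [[0.47785643 0.15301692]
 [0.51677752 0.15070175]]
```

```bash
python3 -m creep '[[0,0.006,0,0,0],[0,0.006,0,0,0],[0,0,0.04,0,0],[0,0,0.04,0,0],[0,0,0.04,0,0],[0,0,0.04,0,0],[0.005,-0.01,0.036,0,0],[0.005,-0.036,0,0,0],[0.005,-0.036,0,0,0],[0,-0.036,0,0,0],[0,0,0,0,0],[0,0,0,0,0],[0,0,0,0,0]]' | grep -E "t:|ee_|force";  python3 - <<'E'
from h import *
c,im=look("wrist");cv2.imwrite("pics/w7.png",im[:,:,::-1])
g=mask(im,(50,60,40),(90,255,255));print("press",rect(c,big(g),.076))
o=big(mask(im,(8,145,120),(22,255,255),(150,0,420,235)));print("collar",rect(c,o,.090),cv2.boundingRect(o))
u,v=map(int,proj(c,[.5765,.0995,.124]))
d=big(mask(im,(0,0,0),(179,255,60),(u-50,max(v-50,0),u+50,v+50)));(x,y),r=cv2.minEnclosingCircle(d);print("head",ray(c,[(x,y)],.124),r)
E
```

```text
t: 13.15
ee_pos: [0.5105, 0.0577, 0.2742]
wrist_force: [0.0, 0.9, -0.2]
press (array([532.9, 101.3]), array([196.9, 205.9]), -3.16)
collar (array([485.1, 104.5]), array([95.8, 89.4]), -3.41) (243, 72, 96, 102)
head [[0.5754524  0.10017274]] 24.353769302368164
```

View pics/w7.png

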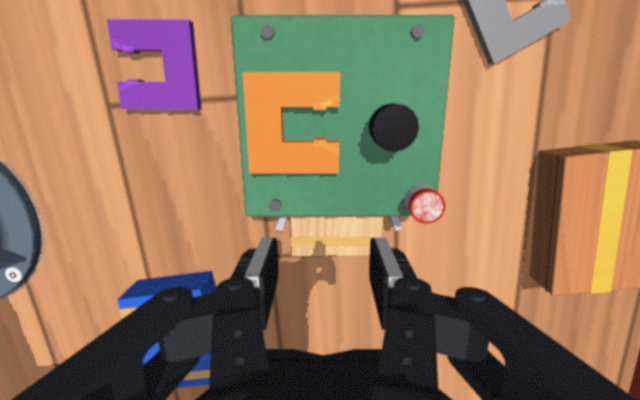

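The collar is now square to the press at (0.485, 0.1045), 1 mm off the spindle line, with the gap opening at (310,124) facing the head at (394,127). I turn 90° and go behind its back edge.

```bash
python3 -m creep '[[-0.008,0.004,0,7,0],[-0.008,0.004,0,7,0],[-0.008,0.004,0,7,0],[-0.008,0.004,0,7,0],[-0.008,0.004,0,7,0],[-0.008,0.004,0,7,0],[-0.008,0.004,0,7,0],[-0.008,0.004,0,7,0],[-0.008,0.004,0,7,0],[-0.008,0.004,0,7,0],[-0.008,0.004,0,7,0],[-0.008,0.004,0,7,0],[-0.009,0.004,0,6,0],[0,0,0,0,0],[0,0,0,0,0]]';python3 -m creep '[[0,0,-0.04,0,0],[0,0,-0.04,0,0],[0,0,-0.04,0,0],[0,0,-0.04,0,0],[0,0,-0.026,0,0],[0,0,-0.01,0,0],[0,0,0,0,0],[0,0,0,0,0]]'
```

```text
t: 14.45
ee_pos: [0.4053, 0.1104, 0.2744]
orientation: [[-0.998, 0.06, 0.0], [0.06, 0.998, 0.0], [-0.0, 0.0, -1.0]]
wrist_force: [-0.1, -0.1, 0.4]
opening: 0.502
t: 15.12
ee_pos: [0.4057, 0.1095, 0.0781]
orientation: [[-0.998, 0.061, -0.001], [0.061, 0.998, -0.0], [0.001, -0.0, -1.0]]
wrist_force: [-0.3, 0.1, 0.2]
opening: 0.5
```

```bash
python3 -m creep '[[0.005,-0.0003,0,0,0],[0.005,-0.0003,0,0,0],[0.005,-0.0003,0,0,0],[0.005,-0.0003,0,0,0],[0.004,-0.0002,0,0,0],[0.004,-0.0002,0,0,0],[0.004,-0.0003,0,0,0],[0.004,-0.0002,0,0,0],[0.004,-0.0002,0,0,0],[0.004,-0.0003,0,0,0],[0.004,-0.0002,0,0,0],[0.004,-0.0002,0,0,0]]'|grep -E "ee_|force";python3 -m creep '[[0.004,-0.0003,0,0,0],[0.004,-0.0002,0,0,0],[0.004,-0.0002,0,0,0],[0.004,-0.0003,0,0,0],[0.004,-0.0002,0,0,0]]'|grep -E "ee_|force"; python3 -m creep '[[0.003,-0.0002,0,0,0],[0.003,-0.0002,0,0,0],[0.003,-0.0002,0,0,0],[0.003,-0.0002,0,0,0]]'|grep -E "ee_|force"
```

```text
ee_pos: [0.4578, 0.1063, 0.0783]
wrist_force: [-2.8, -0.1, 2.2]
ee_pos: [0.4778, 0.1051, 0.0783]
wrist_force: [-3.2, 0.4, 2.3]
ee_pos: [0.4897, 0.1043, 0.0783]
wrist_force: [-2.5, 0.0, 2.2]
```

```bash
python3 -m creep '[[0.003,-0.0002,0,0,0],[0.003,-0.0002,0,0,0],[0.003,-0.0002,0,0,0],[0.003,-0.0002,0,0,0],[0.003,-0.0002,0,0,0]]'|grep -E "ee_|force"; python3 -m creep '[[0.001,0,0,0,0],[0.001,0,0,0,0],[0.001,0,0,0,0],[0.001,0,0,0,0],[0.001,0,0,0,0]]'|grep -E "ee_|force"; python3 -m creep '[[0.001,0,0,0,0],[0.001,0,0,0,0],[0.001,0,0,0,0]]'|grep -E "ee_|force"
```

```text
ee_pos: [0.5048, 0.1033, 0.0783]
wrist_force: [-3.0, 0.5, 2.3]
ee_pos: [0.5095, 0.1033, 0.0783]
wrist_force: [-3.0, -0.7, 1.5]
ee_pos: [0.5125, 0.1033, 0.0783]
wrist_force: [-2.0, -0.3, 1.3]
```

```bash
python3 -m creep '[[0.001,0,0,0,0],[0.001,0,0,0,0],[0.001,0,0,0,0]]'|grep -E "ee_|force"; python3 -m creep '[[0.001,0,0,0,0],[0.001,0,0,0,0],[0.001,0,0,0,0]]'|grep -E "ee_|force"
```

```text
ee_pos: [0.5155, 0.1033, 0.0783]
wrist_force: [-2.2, 0.5, 1.3]
ee_pos: [0.5186, 0.1033, 0.0783]
wrist_force: [-3.0, -0.3, 1.4]
```

```bash
python3 -m creep '[[0.001,0,0,0,0],[0.001,0,0,0,0]]'|grep -E "ee_|force"
```

```text
ee_pos: [0.5204, 0.1033, 0.0782]
wrist_force: [-6.6, 0.6, 4.5]
```

```bash
python3 -m creep '[[0.001,0,0,0,0],[0.001,0,0,0,0]]'|grep -E "ee_|force"
```

```text
ee_pos: [0.5204, 0.1033, 0.0781]
wrist_force: [-13.8, 0.5, 11.9]
```

The collar stopped at x = 0.5204, where I predicted it would be home (0.520), and the force rose. Now I retreat and check from above.

```bash
python3 -m creep '[[0,0,0,0,0],[-0.003,0,0,0,0],[-0.01,0,0,0,0],[-0.02,0,0,0,0],[-0.03,0,0,0,0],[-0.02,0,0.02,0,0],[-0.02,0,0.035,0,0],[-0.02,0,0.035,0,0],[-0.02,0,0.035,0,0],[-0.02,0,0.035,0,0],[-0.03,0,0,0,0],[-0.03,0,0,0,0],[0,0,0,0,0],[0,0,0,0,0]]' | grep -E "t:|ee_|force";  python3 - <<'E'
from h import *
c,im=look("top")
o=big(mask(im,(8,145,120),(22,255,255),(220,150,300,230)));print("collar",rect(c,o,.090),cv2.boundingRect(o))
h=big(mask(im,(0,0,0),(179,140,80),(245,155,280,182)));print("head",rect(c,h,.124))
print("press",rect(c,big(mask(im,(50,60,40),(90,255,255),(200,130,320,250))),.076))
cv2.imwrite("pics/t8.png",cv2.resize(im[120:260,140:340],None,fx=4,fy=4)[:,:,::-1])
E
```

```text
t: 19.95
ee_pos: [0.2986, 0.1033, 0.2388]
wrist_force: [0.6, 0.6, 0.1]
collar (array([573.1,  98.7]), array([95.4, 88.9]), -2.95) (245, 154, 38, 35)
head (array([573.4,  96.6]), array([30.7, 36.3]), -0.2)
press (array([527.5, 100.6]), array([196.4, 206.5]), -3.26)
```

View pics/t8.png

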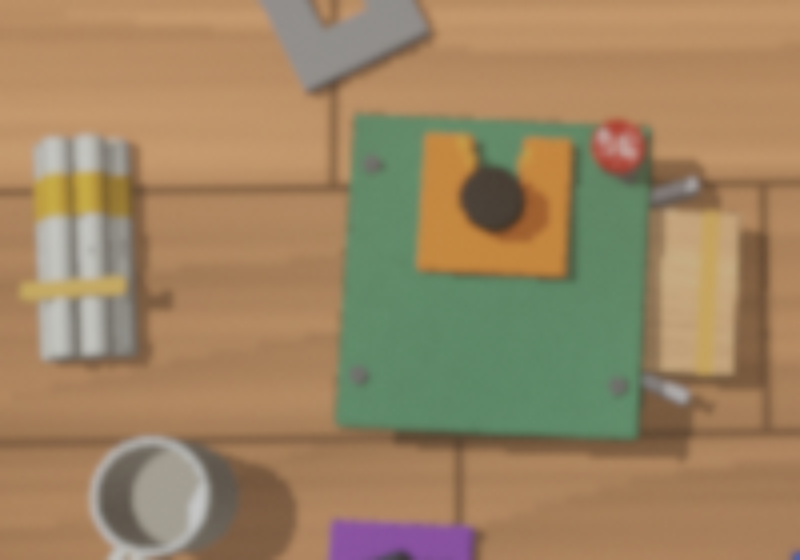

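The collar surrounds the spindle under the head at (493,198). The mould is square in the mouth, and the tin and the others are where they were. One last numeric check on the mould before handing in.

```bash
python3 - <<'E'
from h import *
c=cam("top");print("rear top",ray(c,[(140+737/4,120+215/4),(140+735/4,120+374/4)],.05))
K,R,C=cam("wrist");T=np.array(optics.calibration("wrist")["tool_from_camera"])
O=np.array([[.059,.998,-.001],[.998,-.059,0],[0,-.001,-1]])
print("rear w3",ray((K,O@T[:3,:3],O@T[:3,3]+[.5151,-.0141,.2846]),[(284,199),(377,199)],.05))
ctrl.job_done();print(state()["t"])
E
```

```text
rear top [[ 0.56964892 -0.06141454]
 [ 0.46188498 -0.0585428 ]]
rear w3 [[ 0.46568961 -0.05974837]
 [ 0.57619077 -0.06622828]]
the job is handed in; nothing more can be done
the job is handed in; nothing more can be done
```

I slid the mould into the bay until it met the stop, put the collar fully home on the spindle, and handed the job in at about 20 s of the 64 s allowed. No verdict is reported.

- **Mould:** I pushed it with half-open fingers until it stopped about 90 mm inside the mouth. The wrist force rose from 7 to at most about 24 N, against the 60 N ramming limit. Afterwards the top camera put its rear face at y ≈ -0.060, matching where it stopped (-0.0595). The wrist picture gave -0.063, about 3 mm off. No camera can see the stop, so contact rests on the force rise and the halted motion.
- **Collar:** I squared it with a push from its left side, then pushed it gap first onto the spindle until it stopped where predicted, at about 14 N. In the final top view its centre is within about 2 mm of the black head's centre, turned -3° (about the same as the press). I did not measure its tilt or height, but it looks flat on the plate.
- **Bystanders and robot:** In the last picture the tin, mug and tube bundle look untouched. The gauge plate and mallet were outside that crop, but I never worked near them. The arm ended clear of everything.
- **Disagreement:** The top and wrist cameras differed by about 5 mm in x. I used the wrist values for the collar, and contact settled the rest.

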